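# Shim the rocking balance

### The arm

A 6-joint arm with a two-finger parallel gripper is mounted at the origin on the work surface. World frame = base frame: x ahead of the robot, y to its left, z up, the work surface at z = 0. Lengths are in m, angles in rad, forces in N, time in s.
With the tool pointing down it reaches from about 0.425 to 0.925 m from the base axis. Payload 12.5 kg.
Tool frame: the origin (TCP) lies at the very end of the fingers, on their centre line; the grasp point (between the pads) lies 19 mm behind it; z points along the fingers, y is the direction in which the jaws open and shut (so a half turn about z gives the same grasp; the last joint's range is limited). The gripper opens to 85 mm and grips with 20 to 120 N. Pads are 22 mm wide; open, the fingers measure 114 mm over their backs; the gripper's body (76 mm by 85 mm) begins 54 mm behind the grasp point. The pads swing forward as they close: fully open they stand 13 mm farther back than shut.
Start: joints at [-1.246, 0.491, 1.559, -0, 1.092, -0.106], TCP at [0.261, -0.568, 0.231] pointing down, gripper open.
Joint ranges: [-3.1, 3.1], [-0.84, 2.19], [0.05, 2.79], [-1.13, 4.28], [0.06, 2.93], [-2.69, 2.69]. Speed limits (rad/s): [2.22, 2.22, 2.79, 3.14, 3.14, 3.14].

### API

Orientations are given as a rotation vector (axis times angle).
In Python, from bench import manip gives the robot as it stands.
- The arm moves only by the tool servo_tool, never from a script. Its argument "rows" is a list of rows, each a list of 3 entries, a list of its own where there are three numbers: the shift along the tool's x, y, z in cm, then the turn about the tool's z in degrees, then the closure, from 0 (fully open) to 1 (shut). In form: [[[dx, dy, dz], roll, gripper], ...]. A call has 1 to 8 rows; each row is the pose to reach, as a shift and turn from the pose commanded when the call began, along the tool's axes at that moment; what a row does not reach only later rows make up. A row lasts 1/12 s, in which the tool goes at most 41.7 mm and 7.16 degrees, less where a joint would pass 70% of its speed; a pose out of reach is approached as far as the arm can. A call with a gripper value outside its range is refused whole. The fingers move at their own pace and stop on an object; the grip force is fixed at half the most. Time passes only in rows, so rows that repeat a pose let the fingers close. It gives the time, the measured TCP pose, the force and the opening at its end, in the units of the state.
- manip.state(): the state, without advancing time (a new reading comes with each control period).
- manip.camera(name): name is "side" or "top"; returns a dict with "img" (400x640x3 uint8, red, green, blue), "K" (3x3 intrinsics, pixels), "rvec" (rotation vector, rad) and "tvec" (3), from world to camera coordinates, as OpenCV has them. Camera axes: x right, y down, z forward; pixel columns grow to the right and rows downward; lengths in m; the calibration is good to about 2 mm. A picture is of the moment at which its call begins. There is no depth.
- manip.job_done(): hands the job in, once; it reports no verdict.
The state is a dict: "time_s": time; "joint_pos": joint angles; "qvel": joint speeds; "tau": joint torques, N m; "ee_pos": TCP position; "eef_rot": TCP orientation; "wrist_force": force on the tool from outside, world axes, zero at the start; "moment": the same for the moment, N m; "grip_width": opening from 0.0 (shut) to 1.0 (fully open).
Only numpy, scipy, OpenCV 4.12 (cv2) and the standard library are available. Lean on these libraries where they do the work, as an engineer would, in place of code of your own. Each camera call takes 0.05 s, during which the arm holds its last target.

### The job

The lab balance rocks because one of its feet has lost its rubber boot and hangs clear of the bench. Push the levelling wedge lying beside it, thin end first, under that bare foot until it is snug and carries the foot, without jacking the balance out of level or shoving it along the bench. Then press firmly down on the housing's corner beside that foot to prove it no longer rocks, and leave the wedge in place; lift nothing, and leave the jar, the weight and the wafer case alone.

Things in the scene. Friction and masses are not known exactly. Their poses are not given: they have to be found in the camera images.
- balance: Precision balance, about 3.2 kg, loose. White housing 220 (x) x 190 (y) mm, flat top 64 mm up, display at its front (-x). Feet at x +-80, y +-115 mm: three wear black rubber discs 37 mm across; the one at +x, +y is bare. Origin on the bench under the housing's middle, z up. It stands level on three feet; about 3 N on the corner beside the bare foot tips it down onto it.
- pan (a point): Middle of the round steel weighing pan's top, 76 mm up, pan 116 mm across, fixed to the balance. Axes as the balance. Four aluminium lugs 20 mm wide carry the feet; they stick out 39 mm from the housing's two y sides, underside 24 mm and top 35 mm above the bench, with stud ends 45 mm up.
- stud_tip (a point): Lowest point of the bare foot: a 16 mm thick steel stud with a round tip (8 mm radius), under its lug at x +80, y +115 mm of the balance. As found it hangs 7 mm above the bench. Axes as the balance.
- corner (a point): Where to press: flat housing top, 64 mm up, at x +90, y +75 mm of the balance, 20 mm in from both edges and beside the bare foot, 40 mm clear of the pan. A press of the fingertips straddling or near it serves (grasp point within 50 mm).
- wedge: Loose black wedge, 80 g, 110 mm long (x), 45 wide (y); top slopes from 18 mm at the blunt end (x -55) to 3 mm at the thin edge (x +55). Origin: centre of the underside. Starts with the thin edge 10 to 50 mm short of the bare foot, roughly facing it. Meets the stud when its tip is over x +25. Slides at 0.3 N; then within 5 mm the push climbs to 3 to 6 N: snug. More (7 to 10 N) jacks up or shoves the balance.
- jar: White lidded plastic jar, 48 mm across, 50 mm tall, standing on the bench on the robot's side of the wedge. Origin: centre of its underside. To be left alone.
- weight: Steel knobbed calibration weight, 30 mm across, 42 mm tall, 200 g, standing near the jar. Origin: centre of its underside. To be left alone.
- shipper: Flat round wafer case of pale plastic, 116 mm across, 16 mm tall, lying on the bench beyond the balance. Origin: centre of its underside. To be left alone.
Things that resemble listed ones, but are neither listed nor needed, are in the scene too. Of the things like the wedge, leave any that is blue, orange or red; of the rest the smaller one is meant.

How it is judged:
By the outcome, as a careful person would: the job done as asked, in the order asked, and still so for the second after the job is handed in, with the robot touching nothing.
It also fails if it takes over 45 s, if anything falls off the work surface, if the arm or the gripper's body presses on something with over 40 N, if the wrist force passes 120 N, or if a joint passes its speed limit or range.

## Working session

There is one attempt and no reset: what is moved stays moved. The work goes in short steps, Python scripts to look and compute and a tool call to move; the robot and the scene stay as the last step left them, time stands still between calls to the robot, and variables do not carry over. Pictures are saved under pics/ and viewed, and the job is handed in when it is done.

Besides the shell and the picture viewer there is one more tool, called after ">>>" by a JSON object that holds its "op" and its "data". servo_tool: Moves the arm, as the interface text tells. Its arguments: {"type":"object","properties":{"rows":{"type":"array","items":{"type":"array"}}},"required":["rows"]}

```bash
mkdir -p pics; ls; cat > h.py <<'E'
import numpy as np, cv2
from bench import manip
def cam(n):
    c=manip.camera(n); R=cv2.Rodrigues(np.array(c["rvec"],float))[0]; return c["img"],np.array(c["K"]),R,np.array(c["tvec"]).ravel()
def ray(c,u,v,z):
    _,K,R,t=c; d=R.T@np.linalg.inv(K)@np.array([u,v,1.]); o=-R.T@t
    return o+d*(z-o[2])/d[2]
def proj(c,p):
    _,K,R,t=c; q=K@(R@np.array(p,float)+t); return q[:2]/q[2]
def save(img,n): cv2.imwrite("pics/"+n,img[:,:,::-1])
E
python3 - <<'E'
from h import *
for n in("side","top"):
    c=cam(n); save(c[0],n+"0.png"); print(n,-c[2].T@c[3]); np.save(n+"0.npy",c[0])
print(manip.state())
E
```

```text
pics
side [0.09072143 0.48167214 0.63061514]
top [0.28255819 0.10441194 1.21121085]
{'time_s': 0.1, 'joint_pos': array([-1.24556501e+00,  4.91490123e-01,  1.55933797e+00,  4.03510971e-06,
        1.09170017e+00, -1.05593878e-01]), 'qvel': array([-0.00080203, -0.00348629, -0.00354995,  0.00062536,  0.00030671,
        0.00087432]), 'tau': array([ 1.88896884e-03, -6.19448018e+01, -2.62026590e+01, -8.66249093e-05,
        2.93733952e-03, -7.69077985e-06]), 'ee_pos': array([ 0.26098192, -0.56771087,  0.23080927]), 'eef_rot': array([-3.06807682e+00, -6.71315299e-01,  1.55435317e-04]), 'wrist_force': array([ 0.13455512, -0.39955491, -0.05381804]), 'moment': array([ 0.00808591,  0.0092783 , -0.00672208]), 'grip_width': 1.002787500303026}
```

View pics/side0.png

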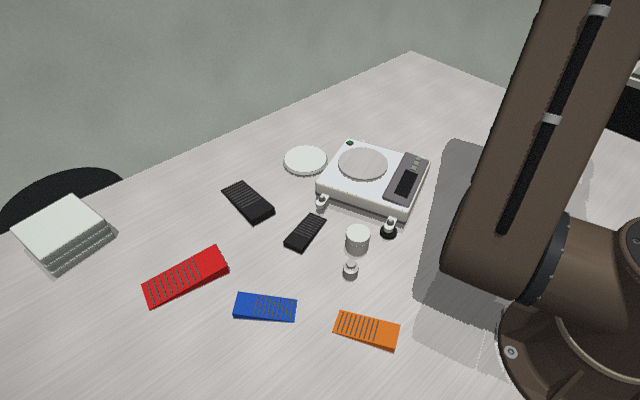

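View pics/top0.png

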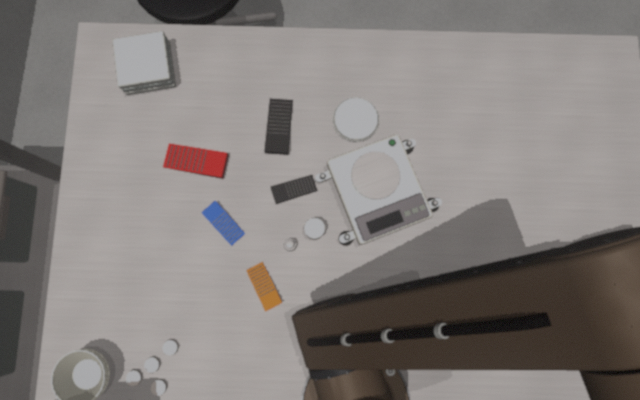

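The top view shows the balance at (378,190) and its bare-foot lug at (323,177). Possible wedges are: small black (295,189), larger black (279,126), red (196,161), blue (223,222) and orange (264,286). The colour rule and "the smaller one" leave the black wedge at (295,189), which is at (305,232) in the side view. I'll check that in a crop.

```bash
python3 - <<'E'
from h import *
a=np.load("top0.npy")[120:260,240:460]; b=np.load("side0.npy")[130:290,260:450]
save(cv2.resize(a,None,fx=3.6,fy=3.6,interpolation=cv2.INTER_CUBIC),"ct.png")
save(cv2.resize(b,None,fx=3.7,fy=3.7,interpolation=cv2.INTER_CUBIC),"cs.png")
for n,z in(("top",.0105),("side",.0105)):
    c=cam(n); img=c[0]; m=(img.max(2)<75).astype(np.uint8)
    cs,_=cv2.findContours(m,cv2.RETR_EXTERNAL,cv2.CHAIN_APPROX_NONE)
    for k in cs:
        if 60<cv2.contourArea(k)<3000:
            r=cv2.minAreaRect(k); P=cv2.boxPoints(r); print(n,np.round(r[0]),np.round(r[1],1)); print(np.round(np.hstack([P,[ray(c,*p,z)[:2] for p in P]]),3).tolist())
E
```

```text
top [ 12. 333.] [86. 23.]
[[-0.0, 290.0, 0.243, 0.853], [23.0, 290.0, 0.244, 0.798], [23.0, 376.0, 0.048, 0.773], [0.0, 376.0, 0.047, 0.826]]
top [384. 222.] [12.  34.9]
[[366.01, 222.227, 0.427, -0.024], [398.577, 209.701, 0.46, -0.104], [402.881, 220.892, 0.432, -0.115], [370.314, 233.418, 0.399, -0.034]]
top [294. 188.] [16.2 41.5]
[[271.397, 187.13, 0.509, 0.213], [310.87, 174.397, 0.544, 0.115], [315.837, 189.795, 0.505, 0.102], [276.364, 202.528, 0.47, 0.199]]
top [ 16. 218.] [34.2 89.1]
[[-6.331, 260.233, 0.313, 0.877], [4.387, 171.805, 0.532, 0.881], [38.313, 175.917, 0.523, 0.795], [27.595, 264.345, 0.305, 0.794]]
top [ 29. 160.] [68.2 20.2]
[[-6.745, 157.547, 0.568, 0.913], [0.146, 138.599, 0.617, 0.903], [64.219, 161.898, 0.561, 0.735], [57.328, 180.847, 0.512, 0.746]]
top [278. 126.] [23.1 53.2]
[[264.853, 151.912, 0.599, 0.233], [268.929, 98.918, 0.74, 0.228], [291.947, 100.688, 0.737, 0.169], [287.871, 153.682, 0.596, 0.175]]
top [188.  12.] [ 24. 101.]
[[138.0, 0.0, 1.009, 0.588], [239.0, 0.0, 1.016, 0.319], [239.0, 24.0, 0.947, 0.316], [138.0, 24.0, 0.939, 0.582]]
sid
[... 612 characters left out ...]
.044, 230.16, 0.576, 0.241]]
side [406. 183.] [14.2 27.1]
[[393.374, 192.705, 0.455, -0.068], [404.909, 168.193, 0.495, -0.159], [417.768, 174.244, 0.458, -0.164], [406.232, 198.756, 0.422, -0.075]]
side [ 54. 191.] [ 33.8 133.4]
[[-13.515, 202.852, 1.062, 0.662], [108.228, 148.277, 1.083, 0.375], [122.039, 179.086, 0.934, 0.395], [0.296, 233.66, 0.934, 0.657]]
side [522. 177.] [ 20.5 133.1]
[[485.144, 232.955, 0.244, -0.12], [540.467, 111.843, 0.39, -0.67], [559.118, 120.363, 0.332, -0.666], [503.796, 241.475, 0.205, -0.129]]
side [576.  54.] [ 24.8 129.5]
[[536.627, 107.513, 0.409, -0.685], [592.553, -9.31, 0.758, -1.999], [614.943, 1.409, 0.617, -1.907], [559.017, 118.231, 0.337, -0.677]]
```

View pics/ct.png

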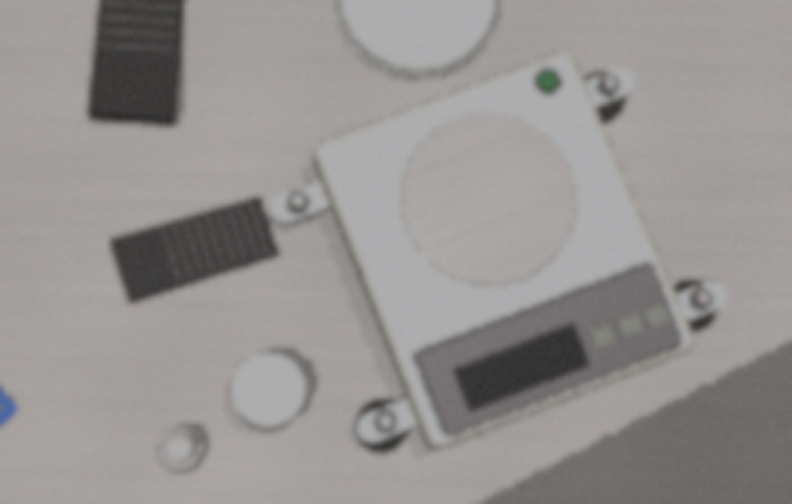

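View pics/cs.png

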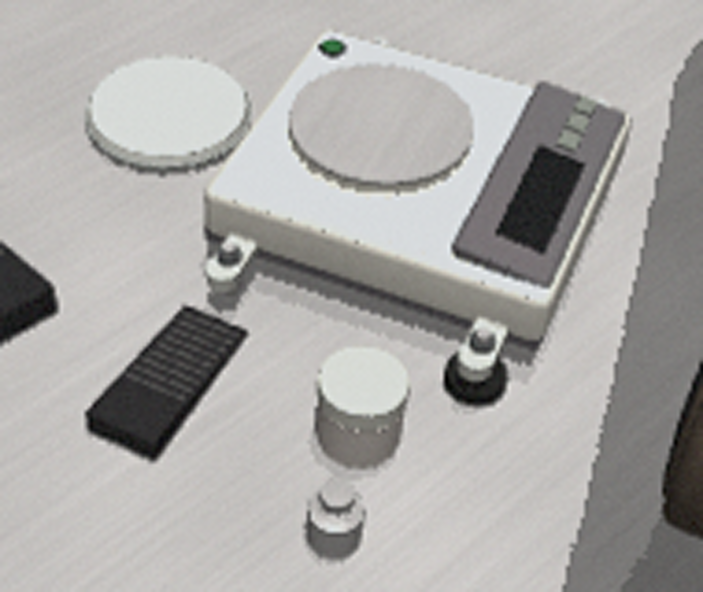

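The crops confirm it. The small black wedge's thin edge, top crop (260,198)-(278,254), faces the only foot without a black disc, whose stud is at (298,202). Next I'll get the poses.

```bash
python3 - <<'E'
from h import *
T=cam("top"); S=cam("side")
ft=lambda p:np.array(p)/3.6+[240-.36,120-.36]; fs=lambda p:np.array(p)/3.7+[260-.36,130-.36]
r=lambda a:np.round(np.array(a)*1000,1).tolist()
st=[ray(T,*ft(p),.045)[:2] for p in[(298,202),(606,84),(698,298),(385,421)]]
print("studs top",r(st)); 
ss=[ray(S,*fs(p),.045)[:2] for p in[(231,244),(484,337)]]; print("studs side",r(ss))
hT=[ray(T,*ft(p),.064)[:2] for p in[(318,150),(572,56),(690,343),(435,447)]]
print("housing",r(hT))
hS=[ray(S,*fs(p),.064)[:2] for p in[(207,194),(342,31),(628,118),(549,292)]];print("housing side",r(hS))
for nm,L in(("stud",st),("hous",hT),("hS",hS)): print(nm,"sides",[round(1000*np.linalg.norm(L[i]-L[(i+1)%4])) for i in range(4)],"ctr",r(np.mean(L,0)))
w=[ray(T,*ft(p),z)[:2] for p,z in[((260,198),.003),((278,254),.003),((130,301),.018),((111,240),.018)]]
v=[ray(S,*fs(p),z)[:2] for p,z in[((188,307),.003),((246,332),.003),((153,459),.0),((87,411),.018)]]
for W in(w,v):
  print("wedge",r(W),[round(1000*np.linalg.norm(W[i]-W[(i+1)%4])) for i in range(4)])
  th=(W[0]+W[1])/2; bl=(W[2]+W[3])/2; d=th-bl; print(" ctr",r((th+bl)/2),"yaw",np.degrees(np.arctan2(d[1],d[0])))
d=(st[1]-st[0]); print("bal -y dir yaw",np.degrees(np.arctan2(d[1],d[0])), "hous",np.degrees(np.arctan2(*(hT[1]-hT[0])[::-1])))
j=ray(T,*ft((269,389)),.05);g=ray(T,*ft((184,447)),.04);print("jar",r(j),"weight",r(g))
print(r(ray(S,*fs((363,380)),.05)),r(ray(S,*fs((338,497)),.042)))
E
```

```text
studs top [[533.7, 86.9], [621.6, -122.6], [474.4, -183.0], [386.9, 26.2]]
studs side [[534.8, 87.7], [384.1, 31.0]]
housing [[565.5, 74.5], [635.1, -96.1], [441.2, -172.5], [369.1, -5.2]]
housing side [[562.2, 82.7], [625.5, -95.4], [436.9, -165.5], [372.6, -7.3]]
stud sides [227, 159, 227, 159] ctr [504.1, -48.1]
hous sides [184, 208, 182, 212] ctr [502.7, -49.8]
hS sides [189, 201, 171, 210] ctr [499.3, -46.4]
wedge [[545.0, 112.9], [505.4, 99.4], [467.4, 200.1], [509.6, 214.7]] [42, 108, 45, 108]
 ctr [506.8, 156.8] yaw -70.10130689882276
wedge [[542.9, 116.0], [503.8, 103.2], [469.8, 204.2], [509.3, 218.7]] [41, 107, 42, 108]
 ctr [506.5, 160.5] yaw -71.62963725591194
bal -y dir yaw -67.24774555306605 hous -67.81472178714941
jar [405.8, 103.5, 50.0] weight [367.0, 158.9, 40.0]
[404.7, 107.5, 50.0] [363.2, 167.3, 42.0]
```

```bash
cat >> h.py <<'E'
from scipy.spatial.transform import Rotation as Ro
def rel(x,y,z,yaw):
    "shift (cm, tool axes) and roll (deg) from the measured pose to a tool-down pose with tool-x yaw"
    s=manip.state(); R=Ro.from_rotvec(s["eef_rot"]).as_matrix()
    d=R.T@(np.array([x,y,z])-s["ee_pos"])*100
    y0=np.degrees(np.arctan2(R[1,0],R[0,0])); ro=(y0-yaw+180)%360-180
    print("go",np.round(d,2),"roll",round(ro,1),"| now yaw",round(y0,1),"pos",np.round(s["ee_pos"]*1000,1),"tilt",round(R[2,2],4))
E
python3 -c "
from h import *
rel(.55,-.2,.22,60);rel(.53,.0,.22,80)"
```

```text
go [ 41.62 -21.35   1.12] roll -35.3 | now yaw 24.7 pos [ 261.  -567.9  231.2] tilt -1.0
go [ 48.16 -40.36   1.13] roll -55.3 | now yaw 24.7 pos [ 261.  -567.9  231.2] tilt -1.0
```

>>> {"op": "servo_tool", "data": {"rows": [[[41.6, -21.4, 0], -50, 0.8], [[41.6, -21.4, 0], -50, 0.8], [[41.6, -21.4, 0], -50, 0.8], [[41.6, -21.4, 0], -50, 0.8], [[41.6, -21.4, 0], -50, 0.8], [[41.6, -21.4, 0], -50, 0.8], [[41.6, -21.4, 0], -50, 0.8], [[41.6, -21.4, 0], -50, 0.8]]}}

```text
time_s: 0.97
ee_pos: [0.4676, -0.3038, 0.2315]
eef_rot: [2.49, 1.915, 0.0]
wrist_force: [0.1, -0.2, 0.6]
grip_width: 0.2
```

```bash
python3 -c "
from h import *
rel(.52,.1,.2,109.2);rel(.479,.242,.15,109.2)"
```

```text
go [40.37 -5.29  3.14] roll -34.1 | now yaw 75.1 pos [ 467.6 -303.8  231.5] tilt -1.0
go [ 53.05 -12.9    8.13] roll -34.1 | now yaw 75.1 pos [ 467.6 -303.8  231.5] tilt -1.0
```

>>> {"op": "servo_tool", "data": {"rows": [[[40.4, -5.3, 1], -34, 0.8], [[40.4, -5.3, 1], -34, 0.8], [[40.4, -5.3, 1], -34, 0.8], [[40.4, -5.3, 1], -34, 0.8], [[40.4, -5.3, 1], -34, 0.8], [[40.4, -5.3, 1], -34, 0.8], [[40.4, -5.3, 1], -34, 0.8], [[40.4, -5.3, 1], -34, 0.8]]}}

```text
time_s: 1.63
ee_pos: [0.512, 0.0266, 0.2233]
eef_rot: [1.831, 2.552, 0.0]
wrist_force: [1.1, -1.0, -0.9]
grip_width: 0.203
```

```bash
python3 -c "
from h import *
rel(.479,.242,.12,109.2)"
```

```text
go [21.47  3.77 10.32] roll -0.5 | now yaw 108.7 pos [512.   26.6 223.3] tilt -1.0
```

>>> {"op": "servo_tool", "data": {"rows": [[[21.5, 3.8, 4], -0.5, 0.8], [[21.5, 3.8, 4], -0.5, 0.8], [[21.5, 3.8, 6], -0.5, 0.8], [[21.5, 3.8, 8], -0.5, 0.8], [[21.5, 3.8, 10.3], -0.5, 0.8], [[21.5, 3.8, 14], -0.5, 0.8], [[21.5, 3.8, 14], -0.5, 0.8], [[21.5, 3.8, 14], -0.5, 0.8]]}}

```text
time_s: 2.3
ee_pos: [0.4768, 0.2416, 0.0788]
eef_rot: [-1.815, -2.559, 0.009]
wrist_force: [-1.0, -0.1, -0.7]
grip_width: 0.2
```

```bash
python3 - <<'E'
from h import *
rel(.479,.242,.008,109.2)
for n in("side","top"):
    c=cam(n); a=c[0]
    p=proj(c,(.5,.15,.02)).astype(int); a=a[max(0,p[1]-75):p[1]+75,p[0]-100:p[0]+100]; save(cv2.resize(a,None,fx=4,fy=4,interpolation=2),"b_"+n+".png"); print(p)
E
```

```text
go [-0.04  0.27  7.08] roll 0.1 | now yaw 109.3 pos [476.8 241.6  78.8] tilt -1.0
[311 225]
[296 190]
```

View pics/b_side.png

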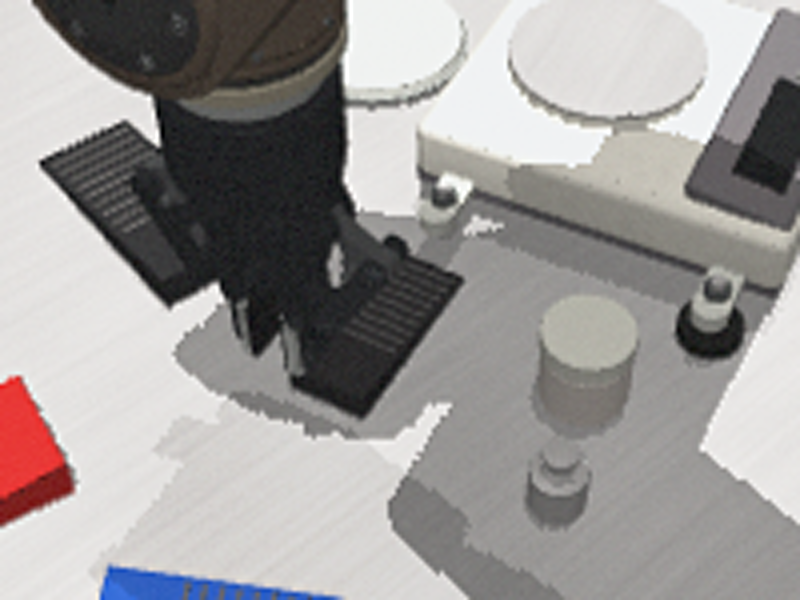

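View pics/b_top.png

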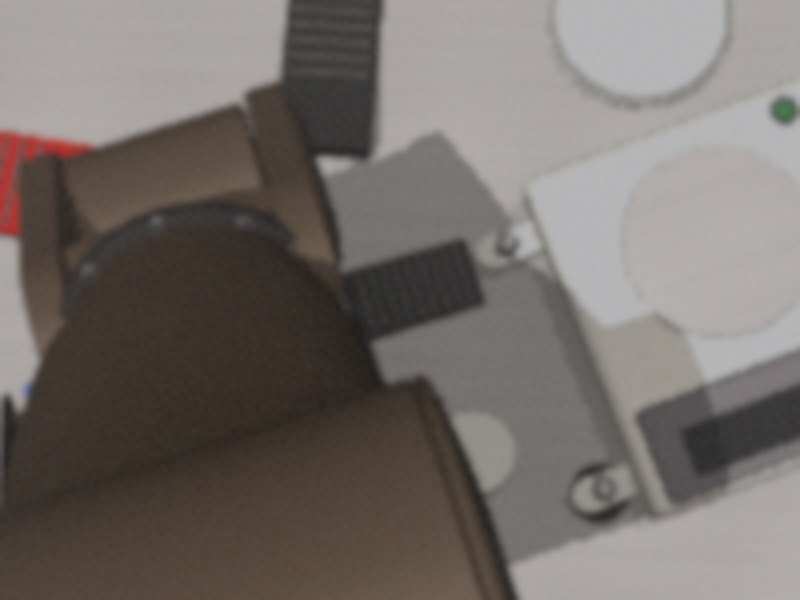

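>>> {"op": "servo_tool", "data": {"rows": [[[0, 0.2, 4], 0, 0.8], [[0, 0.2, 6], 0, 0.8], [[0, 0.2, 7], 0, 0.8], [[0, 0.2, 7.2], 0, 0.8], [[0, 0.2, 7.2], 0, 0.8], [[0, 0.2, 7.2], 0, 0.8]]}}

```text
time_s: 2.9
ee_pos: [0.4821, 0.2409, 0.0127]
eef_rot: [1.82, 2.559, 0.003]
wrist_force: [0.8, -1.3, -0.2]
grip_width: 0.202
```

```bash
cat > look.py <<'E'
from h import *
import sys
s=manip.state(); print(np.round(s["wrist_force"],2),np.round(s["ee_pos"]*1000,1),s["time_s"])
tag=sys.argv[1]; ims=[]
for n,w in(("side",(.53,.1,.02)),("top",(.53,.1,.02))):
    c=cam(n); p=proj(c,w).astype(int); a=c[0][p[1]-50:p[1]+50,p[0]-65:p[0]+65]; ims.append(cv2.resize(a,None,fx=6,fy=6,interpolation=2)[:,:,:])
    np.save(f"{n}_{tag}.npy",c[0])
    save(ims[-1],f"{tag}_{n}.png"); print(n,p-[65,50])
E
python3 look.py c
```

```text
[ 0.82 -1.33 -0.17] [482.1 240.9  12.7] 2.9
side [254 157]
top [251 129]
```

View pics/c_side.png

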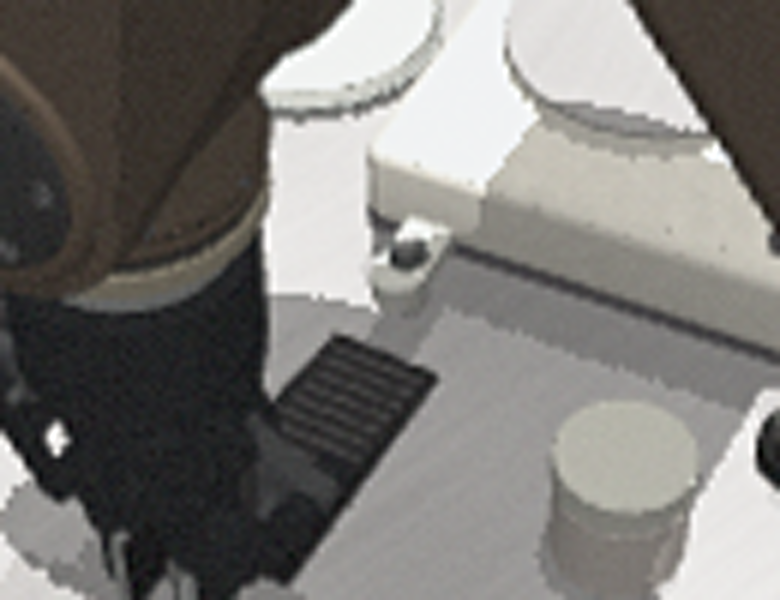

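>>> {"op": "servo_tool", "data": {"rows": [[[0, -0.1, 0.5], 0, 0.8], [[0, -0.1, 0.5], 0, 0.8], [[0, -0.1, 0.5], 0, 0.8], [[0, -0.1, 0.5], 0, 0.8]]}}

```text
time_s: 3.33
ee_pos: [0.4802, 0.2407, 0.0062]
eef_rot: [1.82, 2.561, -0.0]
wrist_force: [0.5, 0.3, 0.6]
grip_width: 0.2
```

>>> {"op": "servo_tool", "data": {"rows": [[[0, 0, 0], 0, 0.8], [[0, 0, 0], 0, 0.8], [[0, 0, 0], 0, 0.8]]}}

```text
time_s: 3.58
ee_pos: [0.4802, 0.2407, 0.0061]
eef_rot: [1.82, 2.56, -0.0]
wrist_force: [-0.4, -0.3, 0.1]
grip_width: 0.2
```

>>> {"op": "servo_tool", "data": {"rows": [[[-1, 0, 0], 0, 0.8], [[-2, 0, 0], 0, 0.8], [[-2.6, 0, 0], 0, 0.8], [[-3.2, 0, 0], 0, 0.8], [[-3.8, 0, 0], 0, 0.8], [[-4.4, 0, 0], 0, 0.8], [[-5, 0, 0], 0, 0.8], [[-5, 0, 0], 0, 0.8]]}}

```text
time_s: 4.25
ee_pos: [0.4971, 0.1925, 0.0061]
eef_rot: [1.821, 2.56, 0.0]
wrist_force: [-1.0, -0.4, -0.2]
grip_width: 0.202
```

```bash
python3 look.py d
```

```text
[-0.95 -0.43 -0.19] [497.1 192.5   6.1] 4.25
side [254 157]
top [251 129]
```

View pics/d_side.png

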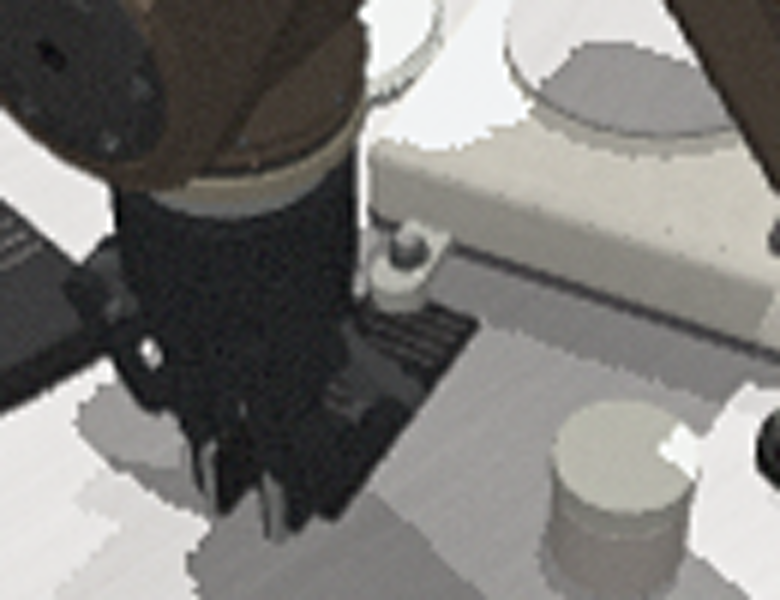

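View pics/d_top.png

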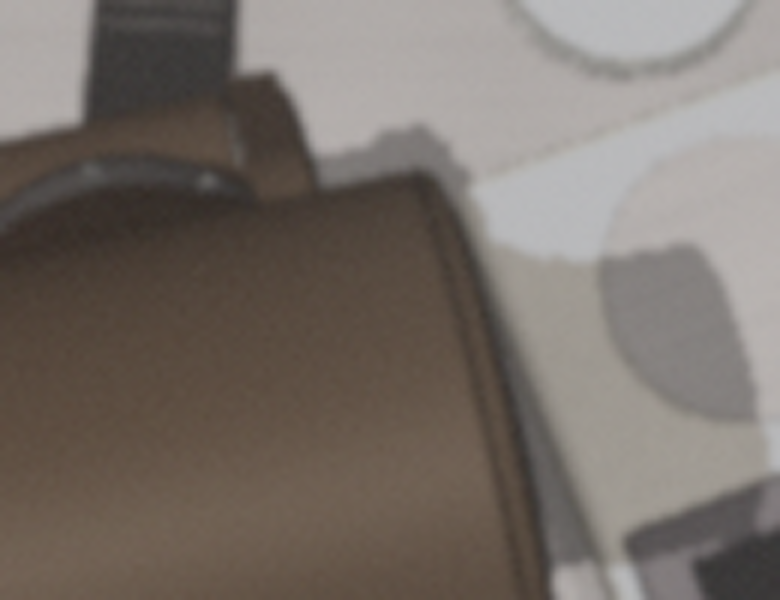

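```bash
python3 -c "
from h import *
S=cam('side'); a=ray(S,254+246/3.7*0+478/6,157+320/6,.003)*1000; print(a)
b=ray(S,260+246/3.7,130+332/3.7,.003)*1000; print(b,(a-b)[:2]@[.329,-.944],(a-b)[:2]@[.944,.329])"
```

```text
[512.889485    71.63162011   3.        ]
[502.47752832 103.28112181   3.        ] 33.30266336329688 -0.5837989511363002
```

>>> {"op": "servo_tool", "data": {"rows": [[[-0.3, 0, 0], 0, 0.8], [[-0.6, 0, 0], 0, 0.8], [[-0.9, 0, 0], 0, 0.8], [[-1.1, 0, 0], 0, 0.8], [[-1.2, 0, 0], 0, 0.8], [[-1.2, 0, 0], 0, 0.8], [[-1.2, 0, 0], 0, 0.8]]}}

```text
time_s: 4.98
ee_pos: [0.5006, 0.1821, 0.0061]
eef_rot: [1.82, 2.56, -0.0]
wrist_force: [0.1, -1.0, 0.4]
grip_width: 0.199
```

>>> {"op": "servo_tool", "data": {"rows": [[[-0.1, 0, 0], 0, 0.8], [[-0.2, 0, 0], 0, 0.8], [[-0.3, 0, 0], 0, 0.8], [[-0.3, 0, 0], 0, 0.8], [[-0.3, 0, 0], 0, 0.8]]}}

```text
time_s: 5.4
ee_pos: [0.5016, 0.1793, 0.0061]
eef_rot: [1.82, 2.56, -0.0]
wrist_force: [0.0, -0.2, 0.4]
grip_width: 0.196
```

>>> {"op": "servo_tool", "data": {"rows": [[[-0.1, 0, 0], 0, 0.8], [[-0.1, 0, 0], 0, 0.8], [[-0.1, 0, 0], 0, 0.8]]}}

```text
time_s: 5.65
ee_pos: [0.5019, 0.1783, 0.0061]
eef_rot: [1.82, 2.56, -0.0]
wrist_force: [-0.4, 0.0, 0.4]
grip_width: 0.199
```

>>> {"op": "servo_tool", "data": {"rows": [[[-0.1, 0, 0], 0, 0.8], [[-0.1, 0, 0], 0, 0.8], [[-0.1, 0, 0], 0, 0.8]]}}

```text
time_s: 5.9
ee_pos: [0.5023, 0.1774, 0.0061]
eef_rot: [1.82, 2.56, -0.0]
wrist_force: [0.8, -0.4, 0.2]
grip_width: 0.2
```

>>> {"op": "servo_tool", "data": {"rows": [[[-0.1, 0, 0], 0, 0.8], [[-0.1, 0, 0], 0, 0.8], [[-0.1, 0, 0], 0, 0.8]]}}

```text
time_s: 6.15
ee_pos: [0.5026, 0.1764, 0.0061]
eef_rot: [1.82, 2.56, -0.0]
wrist_force: [-1.1, -0.3, 0.3]
grip_width: 0.203
```

>>> {"op": "servo_tool", "data": {"rows": [[[-0.1, 0, 0], 0, 0.8], [[-0.1, 0, 0], 0, 0.8], [[-0.1, 0, 0], 0, 0.8]]}}

```text
time_s: 6.4
ee_pos: [0.5029, 0.1755, 0.0061]
eef_rot: [1.82, 2.56, -0.0]
wrist_force: [-0.7, -0.3, -0.6]
grip_width: 0.202
```

>>> {"op": "servo_tool", "data": {"rows": [[[-0.1, 0, 0], 0, 0.8], [[-0.1, 0, 0], 0, 0.8], [[-0.1, 0, 0], 0, 0.8]]}}

```text
time_s: 6.65
ee_pos: [0.5033, 0.1745, 0.0061]
eef_rot: [1.82, 2.56, -0.0]
wrist_force: [-0.2, 0.2, 0.0]
grip_width: 0.2
```

```bash
python3 look.py e
```

```text
[-0.2   0.17  0.04] [503.3 174.5   6.1] 6.65
side [254 157]
top [251 129]
```

View pics/e_side.png

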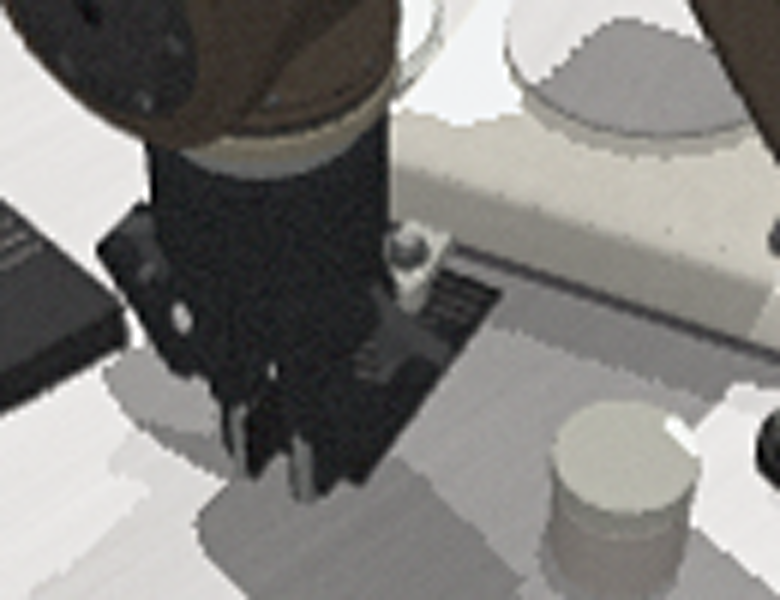

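The thin corner has moved to crop (502,293), so the wedge is sliding freely with the stud over its grooved slope. I'll keep going in small steps.

>>> {"op": "servo_tool", "data": {"rows": [[[-0.1, 0, 0], 0, 0.8], [[-0.1, 0, 0], 0, 0.8], [[-0.1, 0, 0], 0, 0.8]]}}

```text
time_s: 7.0
ee_pos: [0.5035, 0.1736, 0.0061]
eef_rot: [1.82, 2.561, -0.0]
wrist_force: [-0.7, -0.1, 0.6]
grip_width: 0.197
```

>>> {"op": "servo_tool", "data": {"rows": [[[-0.1, 0, 0], 0, 0.8], [[-0.1, 0, 0], 0, 0.8], [[-0.1, 0, 0], 0, 0.8]]}}

```text
time_s: 7.25
ee_pos: [0.5038, 0.1727, 0.0061]
eef_rot: [-1.82, -2.561, 0.0]
wrist_force: [-0.8, 2.1, -0.6]
grip_width: 0.198
```

>>> {"op": "servo_tool", "data": {"rows": [[[-0.05, 0, 0], 0, 0.8], [[-0.05, 0, 0], 0, 0.8], [[-0.05, 0, 0], 0, 0.8]]}}

```text
time_s: 7.5
ee_pos: [0.5039, 0.1724, 0.0061]
eef_rot: [-1.82, -2.56, 0.0]
wrist_force: [-1.5, 4.9, 0.8]
grip_width: 0.197
```

>>> {"op": "servo_tool", "data": {"rows": [[[-0.05, 0, 0], 0, 0.8], [[-0.05, 0, 0], 0, 0.8], [[-0.05, 0, 0], 0, 0.8]]}}

```text
time_s: 7.75
ee_pos: [0.5041, 0.172, 0.0061]
eef_rot: [-1.82, -2.56, 0.0]
wrist_force: [-2.3, 6.3, 0.7]
grip_width: 0.198
```

>>> {"op": "servo_tool", "data": {"rows": [[[0, 0, 0], 0, 0.8]]}}

```text
time_s: 7.83
ee_pos: [0.504, 0.172, 0.0061]
eef_rot: [-1.82, -2.56, 0.0]
wrist_force: [-1.9, 6.1, 0.6]
grip_width: 0.199
```

```bash
python3 look.py f; python3 - <<'E'
from h import *
a=np.load("side_e.npy");b=np.load("side_f.npy")
x=[270,450,300,430]
for n in "cde": pass
save(cv2.resize(b[120:260,290:450],None,fx=4,fy=4,interpolation=2),"f2.png")
E
```

```text
[-1.93  6.06  0.59] [504.  172.    6.1] 7.8333
side [254 157]
top [251 129]
```

View pics/f2.png

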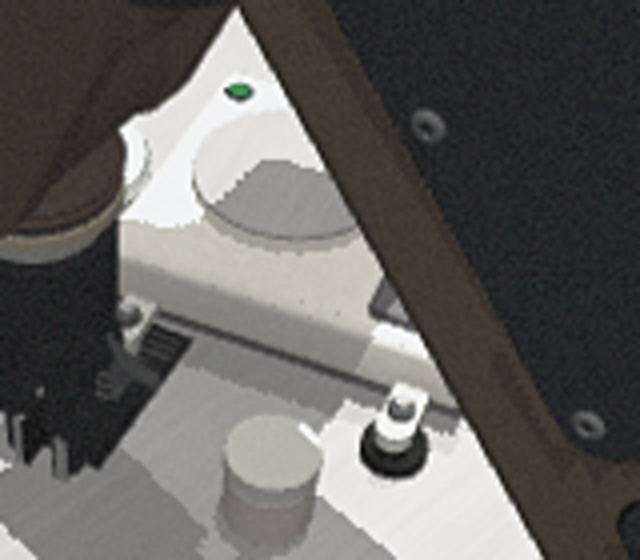

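The push reads about 6.4 N, so the wedge is snug. The balance is unmoved in the view. I'll back off straight, rise and look.

>>> {"op": "servo_tool", "data": {"rows": [[[0.3, 0, 0], 0, 0.8], [[1.5, 0, 0], 0, 0.8], [[3, 0, 0], 0, 0.8], [[4, 0, 0], 0, 0.8], [[4, 0, -4], 0, 0.8], [[4, 0, -8], 0, 0.8], [[4, 0, -12], 0, 0.8], [[4, 0, -16], 0, 0.8]]}}

```text
time_s: 8.6
ee_pos: [0.4904, 0.2101, 0.1678]
eef_rot: [-1.819, -2.561, 0.001]
wrist_force: [1.1, 0.6, -0.6]
grip_width: 0.202
```

>>> {"op": "servo_tool", "data": {"rows": [[[8, 0, -5], 0, 1], [[12, 0, -5], 0, 1], [[12, 0, -5], 0, 1], [[12, 0, -5], 0, 1], [[12, 0, -5], 0, 1], [[12, 0, -5], 0, 1]]}}

```text
time_s: 9.1
ee_pos: [0.4511, 0.3231, 0.2158]
eef_rot: [1.818, 2.562, -0.001]
wrist_force: [0.7, -0.6, -0.4]
grip_width: -0.001
```

```bash
python3 look.py g; python3 -c "
from h import *
b=np.load('side_g.npy'); save(cv2.resize(b[130:280,270:450],None,fx=4,fy=4,interpolation=2),'g2.png')
a=np.load('top_g.npy'); save(cv2.resize(a[120:260,240:440],None,fx=4,fy=4,interpolation=2),'g3.png')"
```

```text
[ 0.72 -0.63 -0.36] [451.1 323.1 215.8] 9.1
side [254 157]
top [251 129]
```

View pics/g2.png

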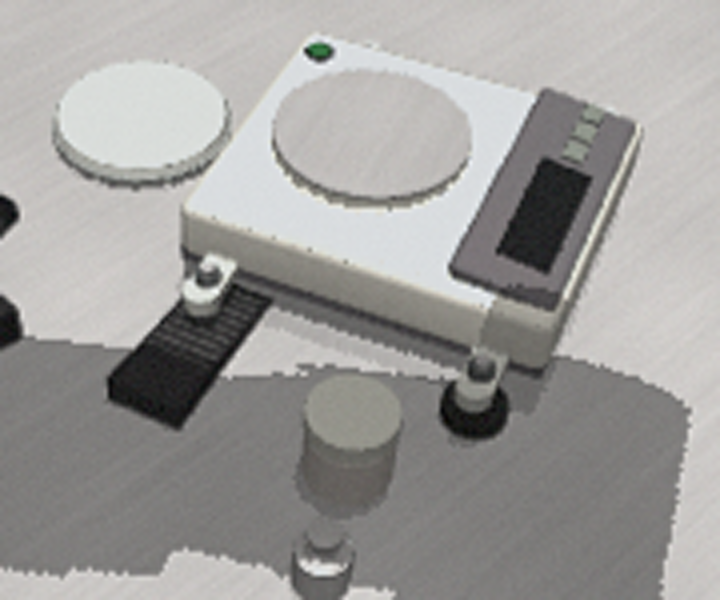

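View pics/g3.png

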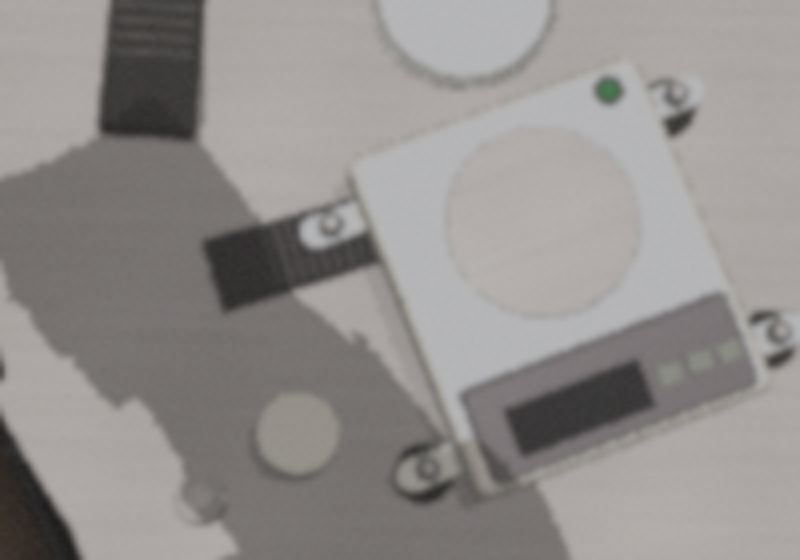

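The side and top crops show the wedge under the bare foot, the stud where it was (top pixel (323,176)), and the jar, weight and case in place. Next is the press.

```bash
python3 -c "
from h import *
rel(.558,.055,.12,109.2)"
```

```text
go [-28.71   1.3    9.55] roll -0.1 | now yaw 109.1 pos [451.7 322.  215.4] tilt -1.0
```

>>> {"op": "servo_tool", "data": {"rows": [[[-28.7, 1.3, 0], 0, 1], [[-28.7, 1.3, 0], 0, 1], [[-28.7, 1.3, 0], 0, 1], [[-28.7, 1.3, 0], 0, 1], [[-28.7, 1.3, 0], 0, 1], [[-28.7, 1.3, 0], 0, 1], [[-28.7, 1.3, 2], 0, 1], [[-28.7, 1.3, 5], 0, 1]]}}

```text
time_s: 9.87
ee_pos: [0.5613, 0.0495, 0.1671]
eef_rot: [1.825, 2.551, 0.004]
wrist_force: [-0.0, -0.1, -0.3]
grip_width: -0.005
```

>>> {"op": "servo_tool", "data": {"rows": [[[0, 0, 2], 0, 1], [[0, 0, 4], 0, 1], [[0, 0, 4], 0, 1], [[0, 0, 4], 0, 1], [[0, 0, 4], 0, 1]]}}

```text
time_s: 10.28
ee_pos: [0.5586, 0.0555, 0.1269]
eef_rot: [1.821, 2.559, 0.0]
wrist_force: [0.5, -0.4, 0.0]
grip_width: 0.001
```

```bash
python3 -c "
from h import *
rel(.558,.055,.075,109.2);c=cam('side');save(cv2.resize(c[0][80:280,250:450],None,fx=3,fy=3,interpolation=2),'h.png')"
```

```text
go [-0.03 -0.07  5.19] roll -0.1 | now yaw 109.1 pos [558.6  55.5 126.9] tilt -1.0
```

View pics/h.png

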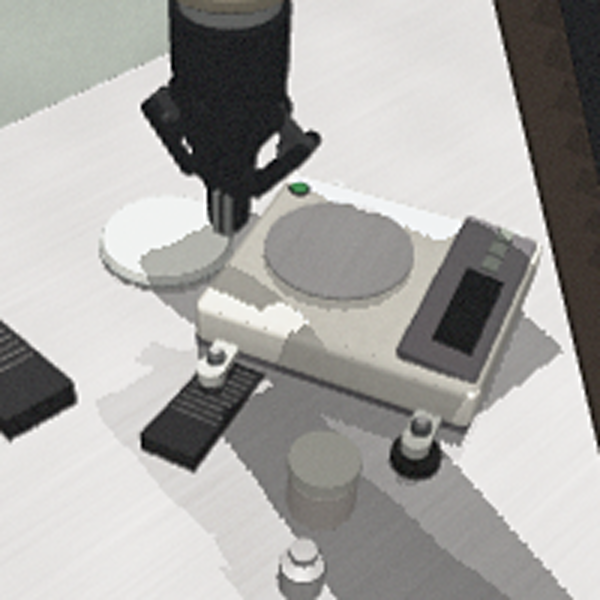

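The shut fingers are above the bare-foot corner of the housing. Going down to 70 mm, then slowly.

>>> {"op": "servo_tool", "data": {"rows": [[[0, 0, 2], 0, 1], [[0, 0, 4], 0, 1], [[0, 0, 5.2], 0, 1], [[0, 0, 5.7], 0, 1], [[0, 0, 5.7], 0, 1], [[0, 0, 5.7], 0, 1]]}}

```text
time_s: 10.83
ee_pos: [0.5587, 0.0561, 0.0701]
eef_rot: [1.819, 2.56, 0.001]
wrist_force: [0.8, -0.2, -0.5]
grip_width: -0.0
```

>>> {"op": "servo_tool", "data": {"rows": [[[0, 0, 0.2], 0, 1], [[0, 0, 0.4], 0, 1], [[0, 0, 0.4], 0, 1], [[0, 0, 0.4], 0, 1]]}}

```text
time_s: 11.17
ee_pos: [0.5583, 0.0561, 0.0654]
eef_rot: [1.82, 2.56, 0.0]
wrist_force: [1.1, 0.6, -0.1]
grip_width: -0.002
```

>>> {"op": "servo_tool", "data": {"rows": [[[0, 0, 0.1], 0, 1], [[0, 0, 0.1], 0, 1], [[0, 0, 0.1], 0, 1]]}}

```text
time_s: 11.42
ee_pos: [0.5582, 0.0561, 0.0641]
eef_rot: [1.82, 2.56, -0.0]
wrist_force: [0.2, 0.3, 0.1]
grip_width: 0.003
```

>>> {"op": "servo_tool", "data": {"rows": [[[0, 0, 0.05], 0, 1], [[0, 0, 0.05], 0, 1], [[0, 0, 0.05], 0, 1]]}}

```text
time_s: 11.67
ee_pos: [0.5583, 0.0561, 0.0641]
eef_rot: [1.82, 2.56, 0.0]
wrist_force: [-2.4, -0.2, 5.9]
grip_width: 0.002
```

>>> {"op": "servo_tool", "data": {"rows": [[[0, 0, 0.05], 0, 1], [[0, 0, 0.05], 0, 1], [[0, 0, 0.05], 0, 1]]}}

```text
time_s: 11.92
ee_pos: [0.5583, 0.0561, 0.064]
eef_rot: [1.82, 2.56, 0.0]
wrist_force: [-3.5, -0.3, 11.0]
grip_width: -0.0
```

>>> {"op": "servo_tool", "data": {"rows": [[[0, 0, 0.04], 0, 1], [[0, 0, 0.07], 0, 1], [[0, 0, 0.07], 0, 1], [[0, 0, 0.07], 0, 1], [[0, 0, 0.07], 0, 1], [[0, 0, 0.07], 0, 1]]}}

```text
time_s: 12.42
ee_pos: [0.5583, 0.0562, 0.0639]
eef_rot: [1.82, 2.56, 0.001]
wrist_force: [-5.4, 0.9, 18.3]
grip_width: 0.002
```

>>> {"op": "servo_tool", "data": {"rows": [[[0, 0, 0], 0, 1], [[0, 0, 0], 0, 1], [[0, 0, 0], 0, 1], [[0, 0, 0], 0, 1], [[0, 0, 0], 0, 1], [[0, 0, 0], 0, 1]]}}

```text
time_s: 12.92
ee_pos: [0.5584, 0.0562, 0.0639]
eef_rot: [1.82, 2.56, 0.001]
wrist_force: [-4.7, 0.5, 19.5]
grip_width: 0.002
```

The corner holds 19 N, and the fingertips have gone down only 0.2 mm since contact. Releasing and going up.

>>> {"op": "servo_tool", "data": {"rows": [[[0, 0, -0.1], 0, 1], [[0, 0, -0.25], 0, 1], [[0, 0, -1], 0, 1], [[0, 0, -3], 0, 1], [[0, 0, -6], 0, 1], [[0, 0, -10], 0, 1], [[0, 0, -14], 0, 1], [[0, 0, -14], 0, 1]]}}

```text
time_s: 13.58
ee_pos: [0.5606, 0.0561, 0.2098]
eef_rot: [1.815, 2.554, 0.009]
wrist_force: [0.7, -0.2, 0.7]
grip_width: -0.002
```

>>> {"op": "servo_tool", "data": {"rows": [[[22, 0, 0], 0, 1], [[22, 0, 0], 0, 1], [[22, 0, 0], 0, 1], [[22, 0, 0], 0, 1], [[22, 0, 0], 0, 1], [[22, 0, 0], 0, 1], [[22, 0, 0], 0, 1], [[22, 0, 0], 0, 1]]}}

```text
time_s: 14.25
ee_pos: [0.4858, 0.2641, 0.2025]
eef_rot: [1.818, 2.562, -0.0]
wrist_force: [0.4, -0.5, -0.3]
grip_width: 0.002
```

```bash
python3 look.py k; python3 - <<'E'
from h import *
b=np.load('side_k.npy'); save(cv2.resize(b[130:280,270:450],None,fx=4,fy=4,interpolation=2),'k2.png')
a=np.load('top_k.npy'); save(cv2.resize(a[120:260,240:440],None,fx=4,fy=4,interpolation=2),'k3.png')
for n in("side","top"):
    g=[]
    for t in("0","_k"):
        im=np.load(n+t+".npy").astype(int); m=(im[:,:,1]-np.maximum(im[:,:,0],im[:,:,2])>25); ys,xs=np.nonzero(m); g.append((xs.mean(),ys.mean(),len(xs)))
    print(n,"green level",np.round(g,2).tolist())
E
```

```text
[ 0.39 -0.54 -0.32] [485.8 264.1 202.5] 14.25
side [254 157]
top [251 129]
side green level [[349.31, 142.0, 13.0], [349.31, 142.0, 13.0]]
top green level [[391.5, 142.0, 12.0], [391.54, 142.15, 13.0]]
```

View pics/k2.png

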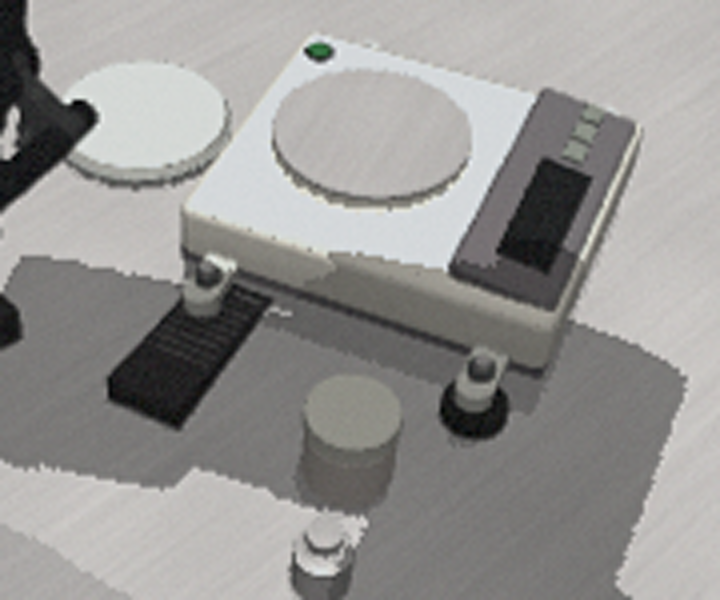

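View pics/k3.png

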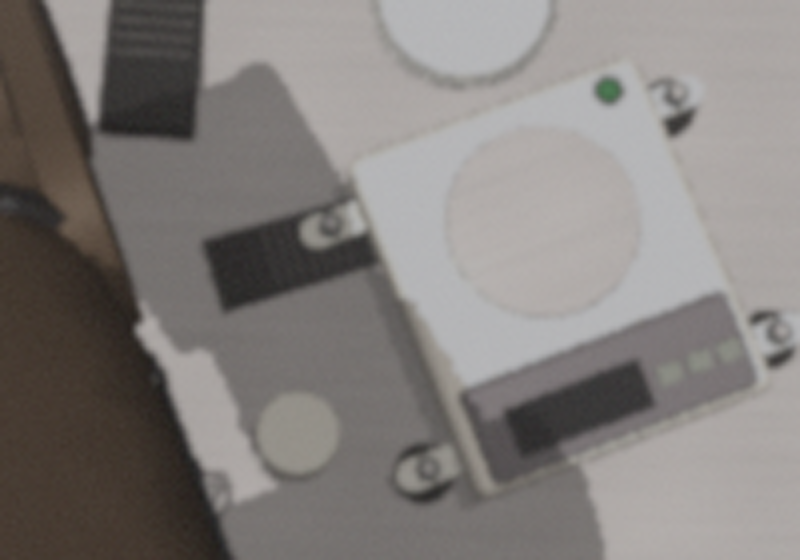

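The wedge's blunt corners, side crop (110,385) and (183,428), are where they were before the press. The balance's green spot has not moved, and nothing else has either. Handing in.

```bash
python3 -c "
from h import *
print(manip.job_done())"
```

```text
the job is handed in; nothing more can be done
None
```

I pushed the small black wedge, thin end first, under the bare foot until it was snug. I then pressed the housing's corner beside that foot and left the wedge in place. I handed the job in at about 14.4 s with the arm well clear; no verdict is reported.

- **Push:** the force rose from about 0 to 6.4 N over the last 2 mm, with one reading of 6.7 N. That is slightly above the 3 to 6 N snug band but below the 7 N at which the balance jacks up or shifts. The wedge met the stud within about 2 mm of where I had measured it would.
- **Press:** the corner held up to 19.5 N, and the fingertips went down only 0.2 mm after contact, so it no longer rocks. There was also about 5 N sideways during the press.
- **Final pictures:** compared with the start, the green spot on the balance is within 0.2 pixel in both views. The wedge stayed put through the press. The jar, the weight and the wafer case look undisturbed.
- **Not checked:** I judged level only from that unmoved spot and from the fingertips meeting the corner at its listed 64 mm height; I did not measure it separately.

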